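# Pack the spice caddy below its rim and slide the lid shut

## Robot

A 6-joint arm with a two-finger parallel gripper is mounted at the origin on a cart in front of the work surface, level with it; the furniture and walls round the work are solid. World frame = base frame: x ahead of the robot, y to its left, z up, the work surface at z = 0. Lengths are in m, angles in rad, forces in N, time in s.
With the tool pointing down it reaches from about 0.375 to 0.9 m from the base axis. Payload 3.1 kg.
Tool frame: the origin (TCP) lies midway between the tips of the shut fingers; the grasp point (between the pads) lies robot.grip_depth behind it (robot.grip_depth is the distance from the TCP to the grasp point, in m); z points along the fingers, y is the line along which they close (so a half turn about z gives the same grasp; the last joint's range is limited). The gripper opens to 87 mm and grips with 3 to 60 N. Pads are 19 mm wide; open, the fingers measure 117 mm over their backs; the gripper's body (75 mm by 190 mm) begins 51 mm behind the grasp point.
Start: joints at [-1.444, 0.527, 1.433, -0, 1.181, -0.178], TCP at [0.188, -0.596, 0.223] pointing down, gripper open.
Joint ranges: [-3.08, 3.08], [-0.75, 2.2], [0.22, 2.44], [-1.43, 4.57], [0, 2.65], [-2.85, 2.85]. Speed limits (rad/s): [2.79, 2.79, 3.14, 3.14, 3.14, 3.14].

## Interface

Orientations are given as a unit quaternion [x, y, z, w].
In Python, from rig import robot, camrig, order gives the robot as it stands (robot), with the cameras (camrig) and the job (order).
- The arm moves only by the tool nudge_tcp, called after "Emit:" as a command line: name --pt "numbers of a row" for each row, then --argument value for the rest. Schema: {"type":"object","properties":{"increments":{"type":"array","items":{"type":"array","items":{"type":"number"},"minItems":4,"maxItems":4},"minItems":1,"maxItems":20},"jaw":{"type":"number"},"squeeze":{"type":"number"},"only":{"type":"string"},"quiet":{"type":"boolean"},"lines":{"type":"string"}},"required":["increments"],"additionalProperties":false}. increments is a list of rows, 1 to 20 of them, each of 4 numbers: dx, dy, dz in m, then a turn about the tool's z in rad; each row shifts and turns the commanded pose from where the row before left it, along the tool's axes as they then stand; what a row does not reach is not made up. A row lasts 1/12 s, in which the tool goes at most 0.0417 m and 0.125 rad, less where a joint would pass 70% of its speed; a pose out of reach is approached as far as the arm can. jaw is the finger opening in m, set as the call begins (left out keeps the last). The fingers move at their own pace and stop on an object; squeeze is the grip in N (left out, the last holds). Time passes only in rows, so rows that do not move let the fingers close. The tool returns the time, the measured TCP pose, the force, the opening and the grip force at its end. only (a regular expression) keeps the lines of the reply that match it, lines (a string "A,B") keeps lines A to B, and quiet returns only ok. Input that does not fit is refused with a message, and nothing moves.
- robot.get_obs(): the state, without advancing time (a new reading comes with each control period).
- camrig.camera(name): name is "side" or "top" or "wrist"; returns a dict with "img" (420x560x3 uint8, red, green, blue), "fx", "fy", "cx", "cy" (pixels), "xyz" and "attitude" of the camera in the world. Camera axes: x right, y down, z forward; pixel columns grow to the right and rows downward; lengths in m; the calibration is good to about 2 mm. The wrist camera is an equidistant fisheye: a pixel r from the principal point sees the ray r / f radians off the axis. A picture is of the moment at which its call begins. There is no depth.
- order.hand_in(): hands the job in; it is judged then, once.
The state is a dict: "time": time; "q": joint angles; "joint_velocities": joint speeds; "joint_torque": joint torques, N m; "position": TCP position; "tool_rot": TCP orientation; "ft_force": force on the tool from outside, world axes, zero at the start; "moment": the same for the moment, N m; "grip_width": finger opening in m; "grip_force": force on a finger pad.
Only numpy, scipy, OpenCV 4.12 (cv2) and the standard library are available. Lean on these libraries where they do the work, as an engineer would, in place of code of your own. Each camera call takes 0.05 s, during which the arm holds its last target. There are 200 camera calls.

## Task

Pack the two loose jars into the wooden caddy, one upright in each front bay, so that neither stands above the rim: the tall jar goes into the deeper bay, the short jar onto the raised step. Set them down rather than dropping them. Then take the lid by its knob and slide it toward the front over the jars until it is fully closed, and leave the other things on the worktop where they are.

Things in the scene. Friction and masses are not known exactly. Their poses are not given: they have to be found in the camera images.
- caddy: Fixed open caddy of pale wood, 140 (x) by 190 (y) mm; sides (7 mm thick) and back 120 mm high (the rim), front wall only 60 mm. Origin: underside centre, on the worktop; -x points out of the front, roughly at the robot. Two front bays, 76 (x) by 85 (y) mm, centres x -26, y +-45.5 mm, 40 mm high divider; behind them a 60 mm wall and a packed rear row under 65 mm high. Which bay is deep varies.
- mat_top (a point): Centre of the floor of the deep bay (top of a 4 mm cork mat); about 10 mm above the worktop, 110 mm below the rim. Axes as the caddy's. The closed lid's underside is 2 mm above the rim.
- step_top (a point): Centre of the floor of the shallow bay (top of a 20 mm thick wooden step); about 26 mm above the worktop, 94 mm below the rim. Axes as the caddy's.
- lid (a joint): Pale wooden lid, 140 (x) by 204 (y) mm, panel from 122 to 129 mm above the worktop, sliding level along the caddy's x. Value = metres open: 0 fully closed against its stop, 0.115 fully open. Starts 0.095 to 0.112, pushed out to the back, clear of the bays. It stays where it is left; sliding takes about 2 N.
- lid_knob (a point): Centre of the top of the round wooden knob on the lid, 26 mm in diameter and 18 mm high, 20 mm behind the lid's front edge; its top is 147 mm above the worktop. It moves with the lid: at caddy x = -50 mm + lid value, y = 0.
- tall_jar: Loose spice jar with a black cap, 41 mm in diameter, 105 mm high, standing upright. Origin: centre of its underside, z up. About 0.1 kg. Stands 10 mm too high for the shallow bay.
- short_jar: Loose glass jar with a white cap and brown contents, 49 mm in diameter, 90 mm high, standing upright. Origin: centre of its underside, z up. About 0.1 kg.
- carrot: Bystander: orange carrot stump, 49 mm across, 44 mm high, between the loose jars and a fixed stack of bowls. Origin: underside centre. Leave alone. Fixed clutter to steer round: the bowls (x over 0.555, y -0.30 to 0.03, up to 0.28 m high), a flower pot (x over 0.41, y 0.035 to 0.33, up to 0.17 m) and flowers right of the caddy (y under -0.47, up to 0.34 m).
- matches: Bystander: match box 37x56x16 mm lying on the worktop. Origin: underside centre. Leave alone.
- clip_jar: Bystander: clip-top glass jar of brown sugar, 95x81x123 mm, on the worktop far to the left. Origin: underside centre. Leave alone.

How it is judged:
By the outcome, as a careful person would: the job done as asked, in the order asked, and still so for the second after the job is handed in, with the robot touching nothing.
It also fails if it takes over 70 s, if anything falls off the work surface, if the arm or the gripper's body presses on something with over 40 N, if the wrist force passes 120 N, or if a joint passes its speed limit or range.

## Working session

There is one attempt and no reset: what is moved stays moved. The work goes in short steps, Python scripts to look and compute and a tool call to move; the robot and the scene stay as the last step left them, time stands still between calls to the robot, and variables do not carry over. Pictures are saved under pics/ and viewed, at most 10 in all, crops included, and the job is handed in when it is done.

```bash
ls; mkdir -p pics
```

Create h.py:
```python
import numpy as np, cv2
from scipy.spatial.transform import Rotation as R
from rig import robot, camrig, order
def cam(n):
    c=camrig.camera(n); return c
def rot(c):
    a=np.array(c["attitude"],float)
    return R.from_quat(a).as_matrix() if a.size==4 else a.reshape(3,3)
def ray(c,u,v,fish=False):
    x=(u-c["cx"])/c["fx"]; y=(v-c["cy"])/c["fy"]
    if fish:
        r=np.hypot(x,y); d=np.array([x/r*np.sin(r),y/r*np.sin(r),np.cos(r)]) if r>1e-9 else np.array([0,0,1.])
    else: d=np.array([x,y,1.])
    d=rot(c)@d
    return np.array(c["xyz"],float),d/np.linalg.norm(d)
def plane(c,u,v,z,fish=False):
    o,d=ray(c,u,v,fish); return o+d*(z-o[2])/d[2]
def tri(r1,r2):
    (o1,d1),(o2,d2)=r1,r2
    A=np.stack([d1,-d2],1); t=np.linalg.lstsq(A,o2-o1,rcond=None)[0]
    p,q=o1+t[0]*d1,o2+t[1]*d2
    return (p+q)/2,np.linalg.norm(p-q)
```

Run:
```python
from h import *
for n in("side","top"):
    c=cam(n); cv2.imwrite(f"pics/{n}0.png",c["img"][...,::-1]); print(n,{k:c[k] for k in c if k!="img"})
print(robot.get_obs(),robot.grip_depth)
```

```text
pics
rig.py
side {'fx': 461.9123047920955, 'fy': 461.9123047920955, 'cx': 284.1275569793744, 'cy': 205.75469360131427, 'xyz': array([0.56610303, 0.63979741, 1.2349649 ]), 'attitude': array([ 0.07920026,  0.9644962 , -0.25138148, -0.01678568])}
top {'fx': 492.09491809598035, 'fy': 492.09491809598035, 'cx': 277.95393531577446, 'cy': 205.22434950096343, 'xyz': array([ 0.32770272, -0.01346134,  1.37604088]), 'attitude': array([-0.69716067,  0.71534266, -0.0274484 ,  0.03871011])}
{'time': 0.1, 'q': array([-1.44448557e+00,  5.28384414e-01,  1.43377196e+00,  3.98591703e-05,
        1.18136622e+00, -1.78454512e-01]), 'joint_velocities': array([ 0.00123329, -0.00062036, -0.00262352,  0.00078269,  0.00095008,
       -0.00076494]), 'joint_torque': array([-3.01723603e-04, -4.40986204e+01, -1.77151501e+01,  6.34806650e-02,
        5.33871527e-02, -3.87777482e-05]), 'position': array([ 0.18752666, -0.59552569,  0.22166328]), 'tool_rot': array([ 9.88412906e-01,  1.51786021e-01,  4.35795910e-05, -9.64164220e-04]), 'ft_force': array([-0.70133618,  0.51132721,  0.01067292]), 'moment': array([0.02357491, 0.02077041, 0.0074867 ]), 'grip_force': 0.0, 'grip_width': 0.08719510672193735} 0.0187
```

View pics/side0.png

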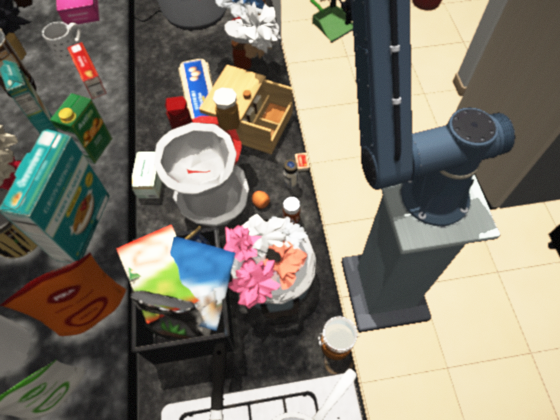

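View pics/top0.png

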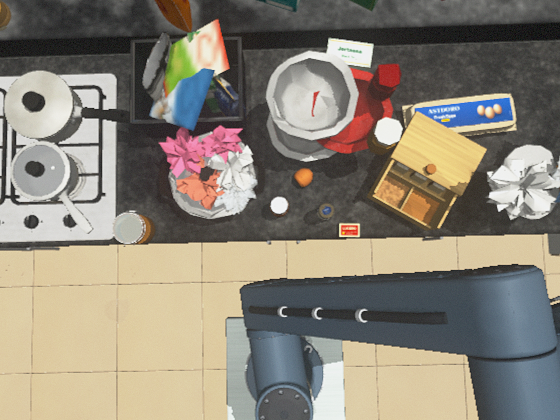

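Top view: white-capped short jar is near (279,205), black-capped tall jar (326,211), carrot (304,178), matches (349,229), caddy around (430,185), and knob (431,169). Side view: the short jar's cap is at (291,206), the tall jar at (292,170), and the caddy at (270,110). Next I'll enlarge both views.

Run:
```python
import cv2
t=cv2.imread("pics/top0.png")[125:245,260:500]; s=cv2.imread("pics/side0.png")[60:220,190:320]
cv2.imwrite("pics/topc.png",cv2.resize(t,None,fx=3.3,fy=3.3,interpolation=cv2.INTER_CUBIC))
cv2.imwrite("pics/sidec.png",cv2.resize(s,None,fx=3.7,fy=3.7,interpolation=cv2.INTER_CUBIC))
```

```text
(no output)
```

View pics/topc.png

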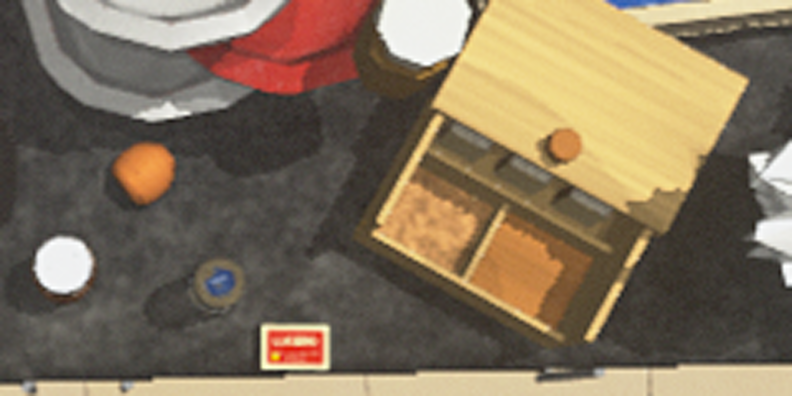

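View pics/sidec.png

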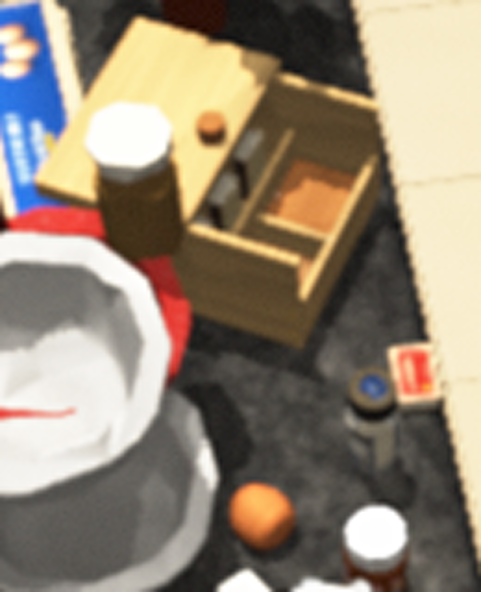

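Enlarged views show the left bay (top crop ~(430,225)) with a speckled cork floor and the right bay (~(520,270)) with plain wood. They also give the knob at (564,143), the lid's front corners at (435,107) and (661,231), and the wall tops. Now I'll triangulate.

Create m1.py:
```python
from h import *
T=cam("top");S=cam("side")
def t(x,y): return (x/3.3+260-.35,y/3.3+125-.35)
def s(x,y): return (x/3.7+190-.36,y/3.7+60-.36)
def blob(c,box,f,fish=False):
    x0,y0,x1,y1=box; im=cv2.cvtColor(np.ascontiguousarray(c["img"][y0:y1,x0:x1]),cv2.COLOR_RGB2HSV)
    m=f(im.astype(int)).astype(np.uint8)
    n,l,st,ce=cv2.connectedComponentsWithStats(m); i=1+np.argmax(st[1:,4]); return ce[i]+[x0,y0],st[i]
white=lambda h:(h[...,1]<60)&(h[...,2]>150)
kn=lambda h:(h[...,1]>140)&(h[...,2]>80)&(h[...,0]<13)
P={}
a=blob(T,(265,190,292,220),white);b=blob(S,(280,195,303,212),white);print(a,b)
P['short cap']=(a[0],b[0])
a=blob(T,(424,162,438,175),kn);b=blob(S,(242,88,252,100),kn);print(a,b)
P['knob']=(t(564,143),s(211,125)); P['knobblob']=(a[0],b[0])
P['tallcap']=(t(219,282),s(374,390))
P['tallblue']=(t(219,282),s(375,387))
P['lid frontL']=(t(435,107),s(190,224));P['lid frontR']=(t(663,231),s(280,66))
P['front R wall top end']=(t(588,340),s(382,103))
P['bay R corner divider/front']=(t(468,272),s(322,236))
for k,(x,y) in P.items(): print(k,np.round(x,1),np.round(y,1),*[np.round(q,4) for q in tri(ray(T,*x),ray(S,*y))])
print('lid FL,FR,BR z.129',[plane(T,*t(*p),.129).round(4) for p in((435,107),(663,233),(748,80))])
```

```bash
python3 m1.py
```

```text
(array([278.82978723, 204.76595745]), array([  5,   7,  18,  17, 235], dtype=int32)) (array([291.04455446, 203.71782178]), array([  3,   2,  17,  15, 202], dtype=int32))
(array([426., 170.]), array([2, 8, 1, 1, 1], dtype=int32)) (array([247.33333333,  95.66666667]), array([5, 7, 2, 2, 3], dtype=int32))
short cap [278.8 204.8] [291.  203.7] [0.4504 0.0031 0.0881] 0.0008
knob [430.6 168. ] [246.7  93.4] [ 0.5272 -0.3824  0.1419] 0.0015
knobblob [426. 170.] [247.3  95.7] [ 0.5244 -0.3713  0.1424] 0.0028
tallcap [326.  210.1] [290.7 165. ] [ 0.4313 -0.1189  0.102 ] 0.0006
tallblue [326.  210.1] [291.  164.2] [ 0.4307 -0.1184  0.1068] 0.0009
lid frontL [391.5 157.1] [241.  120.2] [ 0.5584 -0.2871  0.1326] 0.004
lid frontR [460.6 194.6] [265.3  77.5] [ 0.4588 -0.4605  0.1213] 0.0035
front R wall top end [437.8 227.7] [292.9  87.5] [ 0.3771 -0.3973  0.126 ] 0.0011
bay R corner divider/front [401.5 207.1] [276.7 123.4] [ 0.4405 -0.3289  0.0415] 0.0024
lid FL,FR,BR z.129 [array([ 0.561 , -0.2885,  0.129 ]), array([ 0.4581, -0.4583,  0.129 ]), array([ 0.5754, -0.5308,  0.129 ])]
```

Emit:
nudge_tcp --pt "0 0 -0.04 0" --pt "0 0 -0.04 0" --pt "0 0 -0.04 0" --pt "0 0 -0.04 0" --pt "0 0 -0.02 0" --pt "0.036 -0.018 0 0" --pt "0.036 -0.018 0 0" --pt "0.036 -0.018 0 0" --pt "0.036 -0.018 0 0" --pt "0.036 -0.018 0 0" --pt "0.036 -0.018 0 0" --pt "0.036 -0.018 0 0" --pt "0.036 -0.018 0 0" --pt "0.036 -0.018 0 0" --pt "0 0 0 -0.12" --pt "0 0 0 -0.12" --pt "0 0 0 -0.12" --pt "0 0 0 -0.12" --pt "0 0 0 -0.12" --pt "0 0 0 -0.12"

```text
time: 1.87
position: [0.448, -0.3441, 0.4023]
tool_rot: [0.87, 0.493, -0.0, -0.0]
ft_force: [-0.8, 0.7, -0.4]
grip_width: 0.0873
grip_force: 0.0
```

Run:
```python
from h import *
c=cam("wrist");cv2.imwrite("pics/w1.png",c["img"][...,::-1]); np.save("w1.npy",c,allow_pickle=True); print({k:c[k] for k in c if k!="img"},rot(c))
```

```text
{'fx': 325.19226210127806, 'fy': 325.19226210127806, 'cx': 274.8432558822258, 'cy': 214.69167360133352, 'xyz': array([ 0.48463774, -0.28448253,  0.56546419]), 'attitude': array([ 0.95596945, -0.26419843, -0.03451939,  0.12300413])} [[ 0.8580152  -0.4966392  -0.13099397]
 [-0.51362331 -0.83013834 -0.21693644]
 [-0.00100397  0.25341632 -0.96735679]]
```

View pics/w1.png

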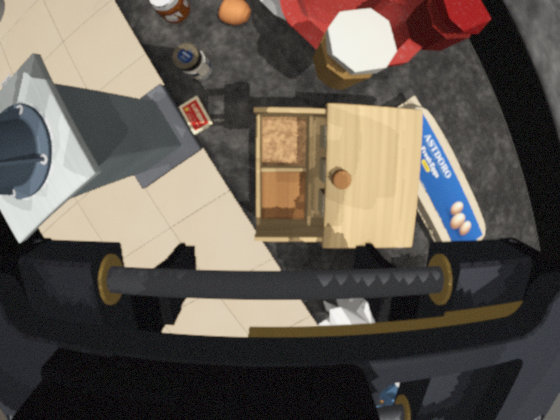

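The wrist view shows the caddy square to the image. The speckled cork bay is at (284,140), the plain wood bay at (284,193), the knob at (341,180), and the tall jar at (190,58). I'll move above the tall jar and use the second wrist view for parallax.

Emit:
nudge_tcp --pt "0.031 -0.022 0 0" --pt "0.031 -0.022 0 0" --pt "0.031 -0.022 0 0" --pt "0.031 -0.022 0 0" --pt "0.031 -0.022 0 0" --pt "0.029 -0.02 0 0" --pt "0 0 0 0" --pt "0 0 0 0"

```text
time: 2.58
position: [0.4321, -0.118, 0.4029]
tool_rot: [0.871, 0.491, 0.0, 0.0]
ft_force: [0.6, 0.2, -0.1]
grip_width: 0.087
grip_force: 0.0
```

Run:
```python
from h import *
c=cam("wrist");cv2.imwrite("pics/w2.png",c["img"][...,::-1]); np.save("w2.npy",c,allow_pickle=True)
d=np.load("w1.npy",allow_pickle=True).item()
a=cv2.resize(d["img"][90:255,240:430],None,fx=2.9,fy=2.9,interpolation=cv2.INTER_CUBIC)
b=cv2.resize(c["img"],(560,420))
cv2.imwrite("pics/c1.png",a[...,::-1])
```

```text
(no output)
```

View pics/w2.png

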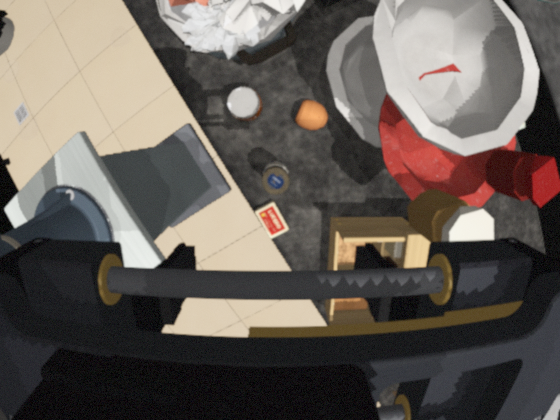

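View pics/c1.png

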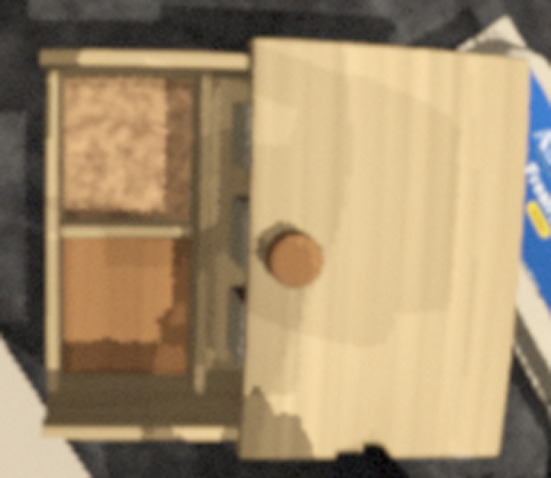

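The second wrist view shows the tall jar's cap at (275,180), the short jar's cap at (243,101), and the carrot at (311,114). The w1 crop shows the floor corners at (193,213) for the cork bay and (190,374) for the wood bay, the wall front corners at (40,52) and (43,437), and the knob at (295,258). Next come the caddy pose, floor heights and jar positions.

Create m2.py:
```python
from h import *
exec(open("m1.py").read().split("P={}")[0].split("import *")[1])
W1=np.load("w1.npy",allow_pickle=True).item();W2=np.load("w2.npy",allow_pickle=True).item()
c1=lambda x,y:(x/2.9+240-.33,y/2.9+90-.33)
a,b=[plane(W1,*c1(*p),.12,True) for p in((40,53),(43,438))]
print('rim FL FR',a.round(4),b.round(4),np.linalg.norm(a-b))
d=(a-b)[:2]; yaw=np.arctan2(-d[0],d[1])
Rz=lambda y:np.array([[np.cos(y),-np.sin(y)],[np.sin(y),np.cos(y)]])
l=[plane(W1,*c1(*p),.129,True)[:2] for p in((252,38),(241,458),(498,456),(527,58))]
d=l[0]-l[1];e=l[2]-l[1];f=l[3]-l[0]
print('yaws',yaw,np.arctan2(-d[0],d[1]),np.arctan2(e[1],e[0]),np.arctan2(f[1],f[0]),np.linalg.norm(d),np.linalg.norm(e))
yaw=np.mean([yaw,np.arctan2(-d[0],d[1]),np.arctan2(e[1],e[0])])
O=(a+b)[:2]/2-Rz(yaw)@[-.07,0]
K=tri(ray(W1,*c1(295,258),True),ray(T,*t(564,143))); k=K[0]
print('O',O,yaw,'knob',K,'in caddy',Rz(-yaw)@(k[:2]-O))
for n,p,q in(("cork",(193,213),(12,3)),("wood",(190,374),(12,-88))):
    o,dd=ray(W1,*c1(*p),True); 
    # height where the ray meets known caddy x / y plane
    oc=Rz(-yaw)@(o[:2]-O); dc=Rz(-yaw)@dd[:2]
    for i in(0,1):
        s_=(q[i]/1e3-oc[i])/dc[i]; print(n,'xy'[i],'z=',o[2]+s_*dd[2],'other',oc+s_*dc)
for n,p,q in(("cork",(193,213),(453,250)),("wood",(190,374),(560,310))): print(n,tri(ray(W1,*c1(*p),True),ray(T,*t(*q))))
for n,w,tt,ss in(("tall",(275.5,180),t(219,282),s(374,388)),("short",(242,101),(278.8,204.8),(291,203.7))):
    print(n,tri(ray(W2,*w,True),ray(T,*tt)),tri(ray(T,*tt),ray(S,*ss)),[plane(c,*p,z,f).round(4) for c,p,f in((W2,w,True),(T,tt,False),(S,ss,False)) for z in[.105 if n=="tall" else .09]])
# pot edge nearest the jar, and carrot
m=lambda h:(h[...,1]<60)&(h[...,2]>110)
im=cv2.cvtColor(T["img"],cv2.COLOR_RGB2HSV).astype(int); mm=m(im); print('pot right edge per row',[(r,plane(T,np.where(mm[r,200:264])[0].max()+200,r,.15).round(3)[:2]) for r in range(180,214,6)])
for n,y in(("L",.047),("R",-.038)): print(n,O+Rz(yaw)@[-.026,y])
```

```bash
python3 m2.py
```

```text
rim FL FR [ 0.4761 -0.2417  0.12  ] [ 0.3789 -0.4027  0.12  ] 0.18809852091751583
yaws -0.5428689430631358 -0.538497842658695 -0.5512028850760659 -0.5422094865631031 0.20307730282479097 0.13877102110512624
O [ 0.48739634 -0.35842318] -0.5441898902659655 knob (array([ 0.52896318, -0.3836554 ,  0.13757801]), np.float64(0.0008300614986856124)) in caddy [ 4.86257398e-02 -6.71477838e-05]
cork x z= 0.018781458138108165 other [0.012      0.00882376]
cork y z= -0.041280448862652586 other [0.01778347 0.003     ]
wood x z= 0.024760393356614174 other [ 0.012      -0.08660152]
wood y z= 0.01966607447342017 other [ 0.01249597 -0.088     ]
cork (array([ 0.5108736 , -0.42232361, -0.44017661]), np.float64(0.014934691141596226))
wood (array([ 0.43017936, -0.53820824, -0.37567279]), np.float64(0.02840040896557085))
tall (array([ 0.43260328, -0.12024655,  0.09009131]), np.float64(0.0006146733906313739)) (array([ 0.43115951, -0.11866596,  0.10505566]), np.float64(0.00027985228586085807)) [array([ 0.4338, -0.1186,  0.105 ]), array([ 0.4313, -0.1187,  0.105 ]), array([ 0.431 , -0.1186,  0.105 ])]
short (array([0.45086204, 0.00416357, 0.08630718]), np.float64(0.002246319570563709)) (array([0.45039845, 0.00314761, 0.08818785]), np.float64(0.0010028525978788387)) [array([0.4517, 0.0045, 0.09  ]), array([0.4497, 0.0033, 0.09  ]), array([0.451, 0.004, 0.09 ])]
pot right edge per row [(180, array([0.508, 0.058])), (186, array([0.493, 0.064])), (192, array([0.478, 0.066])), (198, array([0.463, 0.062])), (204, array([0.448, 0.085])), (210, array([0.433, 0.095]))]
L [ 0.4894852  -0.30475162]
R [ 0.44547856 -0.37747311]
```

Add to m2.py:
```python
print('---')
for n,p,q in(("cork",(193,213),(491,215)),("wood",(190,374),(590,262))): print(n,tri(ray(W1,*c1(*p),True),ray(T,*t(*q))))
# floor x-extent from colour in W1 rows: must be 76 mm at the true height
hsv=cv2.cvtColor(W1["img"],cv2.COLOR_RGB2HSV).astype(int)
for n,yy in(("cork",range(120,158,6)),("wood",range(175,206,6))):
    for z in(.010,.026):
        print(n,z,[round(1e3*np.linalg.norm(plane(W1,240-.33+63/2.9,y,z,True)-plane(W1,240-.33+(193 if n=="cork" else 191)/2.9,y,z,True)),1) for y in yy])
for z in(.010,.026): print('cork y extent (85)',z,np.linalg.norm(plane(W1,*c1(120,72),z,True)-plane(W1,*c1(120,213),z,True)))
```

```bash
python3 m2.py | sed '1,/---/d'
```

Run:
```python
from h import *
W1=np.load("w1.npy",allow_pickle=True).item()
# gradients along rows/cols across floor edges
g=cv2.cvtColor(W1["img"],cv2.COLOR_RGB2HSV).astype(int)
for y in(130,180,195): print(y,[tuple(g[y,x]) for x in list(range(258,264))+list(range(300,310))])
for x in(280,): print([(y,tuple(g[y,x])) for y in list(range(111,118))+list(range(160,174))])
```

```text
cork (array([ 0.50029092, -0.36861252, -0.04575439]), np.float64(0.00996008742246445))
wood (array([ 0.45033968, -0.4505395 , -0.0230921 ]), np.float64(0.0035866415004102785))
cork 0.01 [np.float64(75.7), np.float64(75.8), np.float64(75.9), np.float64(76.0), np.float64(76.2), np.float64(76.4), np.float64(76.5)]
cork 0.026 [np.float64(73.5), np.float64(73.6), np.float64(73.7), np.float64(73.9), np.float64(74.0), np.float64(74.2), np.float64(74.3)]
wood 0.01 [np.float64(76.0), np.float64(76.3), np.float64(76.6), np.float64(76.9), np.float64(77.2), np.float64(77.5)]
wood 0.026 [np.float64(73.9), np.float64(74.1), np.float64(74.4), np.float64(74.7), np.float64(75.0), np.float64(75.3)]
cork y extent (85) 0.01 0.08325659360153626
cork y extent (85) 0.026 0.0808584093154977
130 [(np.int64(19), np.int64(89), np.int64(207)), (np.int64(20), np.int64(96), np.int64(194)), (np.int64(18), np.int64(105), np.int64(151)), (np.int64(16), np.int64(108), np.int64(151)), (np.int64(16), np.int64(112), np.int64(184)), (np.int64(16), np.int64(110), np.int64(207)), (np.int64(15), np.int64(117), np.int64(126)
[... 2295 characters left out ...]
np.int64(186))), (161, (np.int64(15), np.int64(123), np.int64(162))), (162, (np.int64(13), np.int64(117), np.int64(131))), (163, (np.int64(15), np.int64(124), np.int64(99))), (164, (np.int64(15), np.int64(112), np.int64(91))), (165, (np.int64(17), np.int64(129), np.int64(93))), (166, (np.int64(17), np.int64(106), np.int64(103))), (167, (np.int64(19), np.int64(105), np.int64(124))), (168, (np.int64(19), np.int64(100), np.int64(164))), (169, (np.int64(19), np.int64(96), np.int64(186))), (170, (np.int64(19), np.int64(99), np.int64(186))), (171, (np.int64(17), np.int64(113), np.int64(173))), (172, (np.int64(16), np.int64(142), np.int64(160))), (173, (np.int64(15), np.int64(142), np.int64(163)))]
```

Emit:
nudge_tcp --pt "0 0.0005 0.04 0" --pt "0 0 0.04 0" --pt "0 0 0.04 0" --pt "0 0 0.04 0" --pt "0 0 0.04 0" --pt "0 0 0.04 0" --pt "0 0 0.04 0" --pt "0 0 0.03 0" --pt "0 0 0.015 0" --pt "0 0 0.005 0" --pt "0 0 0 0" --pt "0 0 0 0"

```text
time: 3.83
position: [0.4335, -0.1208, 0.0728]
tool_rot: [0.872, 0.49, 0.0, 0.0]
ft_force: [-0.4, -0.4, 0.4]
grip_width: 0.0871
grip_force: 0.0
```

Emit:
nudge_tcp --pt "0 0 0 0" --pt "0 0 0 0" --pt "0 0 0 0" --pt "0 0 0 0" --pt "0 0 0 0" --pt "0 0 0 0" --pt "0 0 0 0" --pt "0 0 0 0" --jaw 0.03 --squeeze 20

```text
time: 4.5
position: [0.4329, -0.1199, 0.0726]
tool_rot: [0.872, 0.49, 0.0, 0.0]
ft_force: [-0.1, -0.2, 0.7]
grip_width: 0.0419
grip_force: 0.2
```

Emit:
nudge_tcp --pt "0 0 0 0" --pt "0 0 0 0" --pt "0 0 0 0" --pt "0 0 0 0"

```text
time: 4.83
position: [0.4328, -0.1198, 0.0726]
tool_rot: [0.872, 0.49, -0.0, -0.0]
ft_force: [-0.3, 0.3, 1.2]
grip_width: 0.0398
grip_force: 20.0
```

Emit:
nudge_tcp --pt "0 0 -0.02 0" --pt "0 0 -0.04 0" --pt "0 0 -0.04 0" --pt "0 0 -0.04 0" --pt "0 0 -0.037 0" --pt "0 0 -0.01 0" --pt "0 0 0 0" --pt "-0.019 0.02 0 0" --pt "-0.019 0.02 0 0" --pt "-0.019 0.02 0 0" --pt "-0.019 0.02 0 0" --pt "-0.019 0.02 0 0" --pt "-0.019 0.02 0 0" --pt "-0.019 0.018 0 0" --pt "-0.0024 0.0016 0 0" --pt "0 0 0 0" --pt "0 0 0 0" --pt "0 0 0 0"

```text
time: 6.33
position: [0.481, -0.3063, 0.2582]
tool_rot: [0.871, 0.491, -0.0, -0.002]
ft_force: [0.2, 0.6, -1.1]
grip_width: 0.0406
grip_force: 20.0
```

Run:
```python
from h import *
c=cam("wrist");s=cam("top");S=cam("side")
cv2.imwrite("pics/m1.png",np.hstack([cv2.resize(c["img"],(440,330)),cv2.resize(S["img"][60:180,190:320],(357,330))])[...,::-1])
```

```text
(no output)
```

View pics/m1.png

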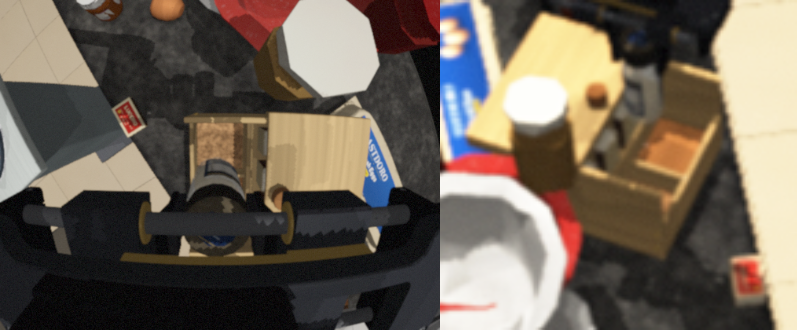

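The tall jar hangs over the cork bay, clear of the lid and knob. The side crop shows the wood floor standing high in the right bay. Lowering.

Emit:
nudge_tcp --pt "0 0 0.03 0" --pt "0 0 0.03 0" --pt "0 0 0.03 0" --pt "0 0 0.03 0" --pt "0 0 0.02 0" --pt "0 0 0.01 0" --pt "0 0 0.005 0" --pt "0 0 0 0" --pt "0 0 0 0"

```text
time: 7.23
position: [0.4827, -0.3086, 0.1056]
tool_rot: [0.871, 0.49, 0.0, 0.001]
ft_force: [-0.3, -0.2, -2.2]
grip_width: 0.0399
grip_force: 20.0
```

Emit:
nudge_tcp --pt "0 0 0.005 0" --pt "0 0 0.005 0" --pt "0 0 0.003 0" --pt "0 0 0.002 0" --pt "0 0 0 0"

```text
time: 7.65
position: [0.4817, -0.3079, 0.0892]
tool_rot: [0.872, 0.49, -0.0, -0.0]
ft_force: [0.9, 0.5, -1.5]
grip_width: 0.0403
grip_force: 20.0
```

Emit:
nudge_tcp --pt "0 0 0.002 0" --pt "0 0 0.001 0" --pt "0 0 0 0"

```text
time: 7.9
position: [0.4818, -0.3081, 0.0864]
tool_rot: [0.872, 0.49, -0.0, -0.0]
ft_force: [0.1, 0.6, 0.1]
grip_width: 0.0403
grip_force: 20.0
```

Emit:
nudge_tcp --pt "0 0 0.001 0" --pt "0 0 0.001 0" --pt "0 0 0 0"

```text
time: 8.15
position: [0.4818, -0.3081, 0.0844]
tool_rot: [0.872, 0.49, -0.0, -0.0]
ft_force: [-0.4, 0.3, -0.9]
grip_width: 0.0404
grip_force: 20.0
```

Emit:
nudge_tcp --pt "0 0 0.001 0" --pt "0 0 0.001 0" --pt "0 0 0 0"

```text
time: 8.4
position: [0.482, -0.3082, 0.0826]
tool_rot: [0.872, 0.49, 0.0, 0.0]
ft_force: [0.4, 0.0, -0.7]
grip_width: 0.0401
grip_force: 20.0
```

Emit:
nudge_tcp --pt "0 0 0.001 0" --pt "0 0 0 0" --pt "0 0 0 0"

```text
time: 8.65
position: [0.482, -0.3082, 0.0826]
tool_rot: [0.872, 0.49, 0.0, 0.0]
ft_force: [-0.8, 0.8, 6.0]
grip_width: 0.0402
grip_force: 20.0
```

Emit:
nudge_tcp --pt "0 0 0 0" --pt "0 0 0 0" --pt "0 0 0 0" --pt "0 0 0 0" --pt "0 0 0 0" --jaw 0.062

```text
time: 9.07
position: [0.4819, -0.3081, 0.0814]
tool_rot: [0.872, 0.49, -0.0, -0.0]
ft_force: [0.1, -0.3, 0.6]
grip_width: 0.0604
grip_force: 0.0
```

Emit:
nudge_tcp --pt "0 0 -0.02 0" --pt "0 0 -0.04 0" --pt "0 0 -0.04 0" --pt "0 0 -0.04 0" --pt "0 0 -0.04 0" --pt "0 0 -0.01 0" --pt "0.0308 -0.0234 0 0" --pt "0.0308 -0.0234 0 0" --pt "0.0308 -0.0234 0 0" --pt "0.0308 -0.0234 0 0" --pt "0.0308 -0.0234 0 0" --pt "0.0308 -0.0234 0 0" --pt "0.0308 -0.0234 0 0" --pt "0.0308 -0.0234 0 0" --pt "0 0 0 -0.11" --pt "0 0 0 -0.11" --pt "0 0 0 -0.11" --pt "0 0 0 -0.11" --pt "0 0 0 -0.107" --pt "0 0 0 0"

```text
time: 10.73
position: [0.4494, -0.0001, 0.271]
tool_rot: [0.706, 0.708, -0.0, -0.0]
ft_force: [0.1, -0.3, 0.2]
grip_width: 0.0621
grip_force: 0.0
```

Emit:
nudge_tcp --pt "0 0 0 0" --pt "0 0 0 0" --jaw 0.087

```text
time: 10.9
position: [0.4497, -0.0003, 0.2713]
tool_rot: [0.708, 0.707, -0.0, -0.0]
ft_force: [-0.3, 0.0, -0.5]
grip_width: 0.0689
grip_force: 0.0
```

Run:
```python
from h import *
c=cam("wrist");np.save("w3.npy",c,allow_pickle=True);S=cam("side");T=cam("top")
a=cv2.resize(S["img"][60:220,190:320],(293,360)); b=cv2.resize(T["img"][125:215,380:480],(400,360))
cv2.imwrite("pics/w3.png",np.hstack([a,b])[...,::-1])
white=((cv2.cvtColor(c["img"],cv2.COLOR_RGB2HSV)[...,1]<60)&(c["img"].min(2)>140)).astype(np.uint8)
n,l,st,ce=cv2.connectedComponentsWithStats(white)
for i in range(1,n):
    if 200<st[i,4]<20000:
        print(st[i],plane(c,*ce[i],.09,True).round(4))
```

```text
[  248     0   187   145 16542] [0.522  0.1249 0.09  ]
[ 256  172   41   42 1344] [0.4519 0.0037 0.09  ]
[ 394  173   93   58 1246] [0.6334 0.0069 0.09  ]
[ 519  217   41   41 1001] [ 0.85   -0.0569  0.09  ]
[373 243  20  26 328] [ 0.5762 -0.0708  0.09  ]
[182 299  51  36 845] [ 0.3644 -0.1555  0.09  ]
```

View pics/w3.png

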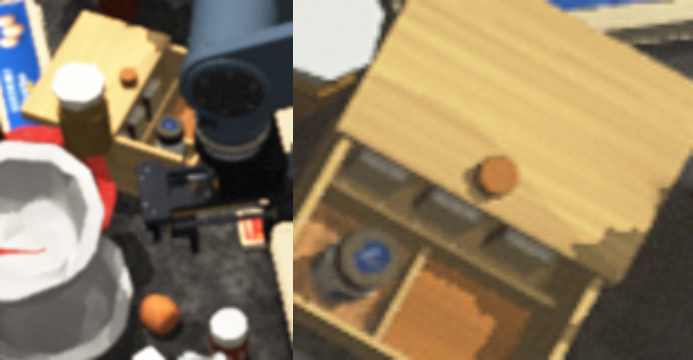

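The tall jar stands upright in the cork bay, right crop ~(350,265), with the step bay empty beside it. The short jar measures (0.451, 0.004). Descending to grasp it.

Emit:
nudge_tcp --pt "0 0.001 0.03 0" --pt "0 0 0.04 0" --pt "0 0 0.04 0" --pt "0 0 0.04 0" --pt "0 0 0.035 0" --pt "0 0 0.02 0" --pt "0 0 0.008 0" --pt "0 0 0 0" --pt "0 0 0 0" --jaw 0.087

```text
time: 11.8
position: [0.4514, -0.0005, 0.0589]
tool_rot: [0.707, 0.707, 0.0, 0.0]
ft_force: [0.6, -0.6, 0.5]
grip_width: 0.087
grip_force: 0.0
```

Emit:
nudge_tcp --pt "0 0 0 0" --pt "0 0 0 0" --pt "0 0 0 0" --pt "0 0 0 0" --pt "0 0 0 0" --pt "0 0 0 0" --pt "0 0 0 0" --pt "0 0 0 0" --pt "0 0 0 0" --pt "0 0 0 0" --jaw 0.035 --squeeze 20

```text
time: 12.63
position: [0.4507, -0.0003, 0.0587]
tool_rot: [0.707, 0.707, -0.0, -0.0]
ft_force: [-0.8, -0.3, 4.2]
grip_width: 0.0474
grip_force: 20.0
```

Emit:
nudge_tcp --pt "0 0 -0.02 0" --pt "0 0 -0.04 0" --pt "0 0 -0.04 0" --pt "0 0 -0.04 0" --pt "0 0 -0.04 0" --pt "0 0 -0.015 0" --pt "0 0 0 0"

```text
time: 13.22
position: [0.4535, -0.0009, 0.2574]
tool_rot: [0.707, 0.708, 0.003, 0.004]
ft_force: [0.4, 0.1, -1.4]
grip_width: 0.047
grip_force: 20.0
```

Emit:
nudge_tcp --pt "-0.038 -0.001 0 0" --pt "-0.038 -0.001 0 0" --pt "-0.038 -0.001 0 0" --pt "-0.038 -0.001 0 0" --pt "-0.038 -0.001 0 0" --pt "-0.038 -0.001 0 0" --pt "-0.038 -0.001 0 0" --pt "-0.038 -0.001 0 0" --pt "-0.038 -0.001 0 0" --pt "-0.038 -0.001 0 0" --pt "0 0 0 0.11" --pt "0 0 0 0.11" --pt "0 0 0 0.11" --pt "0 0 0 0.11" --pt "0 0 0 0.104" --pt "0 0 0 0" --pt "0 0 0 0" --pt "0 0 0 0"

```text
time: 14.72
position: [0.4408, -0.3798, 0.2521]
tool_rot: [0.87, 0.493, -0.0, -0.001]
ft_force: [0.2, -0.0, -1.5]
grip_width: 0.0468
grip_force: 20.0
```

Emit:
nudge_tcp --pt "0 0 0.03 0" --pt "0 0 0.03 0" --pt "0 0 0.03 0" --pt "0 0 0.03 0" --pt "0 0 0.02 0" --pt "0 0 0.01 0" --pt "0 0 0.005 0" --pt "0 0 0 0" --pt "0 0 0 0"

```text
time: 15.47
position: [0.4418, -0.381, 0.0994]
tool_rot: [0.871, 0.492, 0.0, 0.001]
ft_force: [0.9, 0.0, -1.3]
grip_width: 0.047
grip_force: 20.0
```

Emit:
nudge_tcp --pt "0 0 0.004 0" --pt "0 0 0.002 0" --pt "0 0 0.001 0" --pt "0 0 0 0" --pt "0 0 0 0"

```text
time: 15.88
position: [0.4414, -0.3805, 0.0919]
tool_rot: [0.871, 0.492, 0.0, 0.0]
ft_force: [-0.3, -0.8, -1.5]
grip_width: 0.0469
grip_force: 20.0
```

Emit:
nudge_tcp --pt "0 0 0.001 0" --pt "0 0 0.001 0" --pt "0 0 0 0"

```text
time: 16.13
position: [0.4412, -0.3802, 0.0894]
tool_rot: [0.871, 0.492, -0.0, -0.0]
ft_force: [0.7, 0.7, -1.8]
grip_width: 0.0469
grip_force: 20.0
```

Emit:
nudge_tcp --pt "0 0 0.001 0" --pt "0 0 0.001 0" --pt "0 0 0.001 0" --pt "0 0 0 0" --pt "0 0 0 0"

```text
time: 16.55
position: [0.4412, -0.3803, 0.0864]
tool_rot: [0.871, 0.492, -0.0, -0.0]
ft_force: [-0.1, -0.2, -1.8]
grip_width: 0.0466
grip_force: 20.0
```

Emit:
nudge_tcp --pt "0 0 0.001 0" --pt "0 0 0 0" --pt "0 0 0 0"

```text
time: 16.8
position: [0.4412, -0.3803, 0.0855]
tool_rot: [0.871, 0.492, -0.0, -0.0]
ft_force: [-0.1, 0.2, -1.1]
grip_width: 0.0464
grip_force: 20.0
```

Emit:
nudge_tcp --pt "0 0 0.001 0" --pt "0 0 0 0" --pt "0 0 0 0"

```text
time: 17.05
position: [0.4414, -0.3804, 0.0848]
tool_rot: [0.871, 0.492, 0.0, 0.0]
ft_force: [-0.7, 0.7, 0.2]
grip_width: 0.0467
grip_force: 20.0
```

Emit:
nudge_tcp --pt "0 0 0.001 0" --pt "0 0 0 0" --pt "0 0 0 0"

```text
time: 17.3
position: [0.4414, -0.3804, 0.0847]
tool_rot: [0.871, 0.492, 0.0, 0.0]
ft_force: [-3.0, 1.5, 7.1]
grip_width: 0.0468
grip_force: 20.0
```

Emit:
nudge_tcp --pt "0 0 0 0" --pt "0 0 0 0" --pt "0 0 0 0" --pt "0 0 0 0" --pt "0 0 0 0" --jaw 0.068

```text
time: 17.72
position: [0.4412, -0.3804, 0.0833]
tool_rot: [0.871, 0.492, -0.0, -0.0]
ft_force: [-0.1, 0.2, 0.4]
grip_width: 0.0662
grip_force: 0.0
```

Emit:
nudge_tcp --pt "0 0 -0.02 0" --pt "0 0 -0.04 0" --pt "0 0 -0.04 0" --pt "0 0 -0.04 0" --pt "0 0 -0.04 0" --pt "0 0 -0.01 0" --pt "0.0141 0.0257 0 0" --pt "0.0141 0.0257 0 0" --pt "0.0141 0.0257 0 0" --pt "0 0 0 0" --pt "0 0 0 0"

```text
time: 18.63
position: [0.5299, -0.3835, 0.2724]
tool_rot: [0.87, 0.492, -0.0, -0.001]
ft_force: [-0.1, -0.4, 0.2]
grip_width: 0.0678
grip_force: 0.0
```

Run:
```python
from h import *
c=cam("wrist");T=cam("top");S=cam("side");np.save("w4.npy",c,allow_pickle=True)
cv2.imwrite("pics/fin1.png",np.hstack([cv2.resize(c["img"],(440,330)),cv2.resize(T["img"][125:235,380:490],(330,330))])[...,::-1])
```

```text
(no output)
```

View pics/fin1.png

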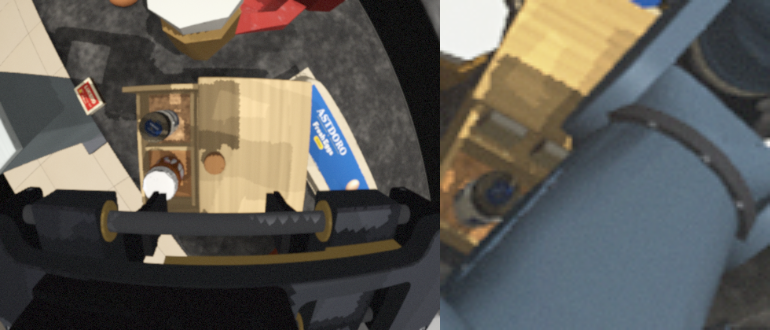

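Both jars stand upright in their bays: tall cap at (160,125), short cap at (160,183) in the left panel. The knob is at (214,161). I'll measure the knob from here before descending.

Run:
```python
from h import *
c=np.load("w4.npy",allow_pickle=True).item(); W1=np.load("w1.npy",allow_pickle=True).item()
h=cv2.cvtColor(c["img"],cv2.COLOR_RGB2HSV)[185:225,252:292].astype(int)
m=((h[...,0]<16)&(h[...,1]>h[...,1].max()*0.75)&(h[...,2]>90)).astype(np.uint8)
n,l,st,ce=cv2.connectedComponentsWithStats(m);i=1+np.argmax(st[1:,4]);u=ce[i]+[252,185]
print(st[i],u,plane(c,*u,.147,True),tri(ray(c,*u,True),ray(W1,295/2.9+239.67,258/2.9+89.67,True)))
# cap tops against the rim, on the wrist view: plane hits at expected tops
for p,z in(((157/440*560,127/330*420),.115),((160/440*560,183/330*420),.116)): print(plane(c,*p,z,True))
```

```text
[  7  10  27  27 554] [272.54693141 207.86281588] [ 0.52890666 -0.38198034  0.147     ] (array([ 0.52856812, -0.3822353 ,  0.14402465]), np.float64(0.0006778666003626355))
[ 0.48680033 -0.30982765  0.115     ]
[ 0.44888593 -0.37401324  0.116     ]
```

Emit:
nudge_tcp --pt "0 -0.001 0.03 0" --pt "0 0 0.03 0" --pt "0 0 0.03 0" --pt "0 0 0.03 0" --pt "0 0 0.012 0" --pt "0 0 0.005 0" --pt "0 0 0 0" --pt "0 0 0 0" --jaw 0.06

```text
time: 19.45
position: [0.5288, -0.3844, 0.138]
tool_rot: [0.871, 0.491, 0.0, 0.001]
ft_force: [-0.4, 0.3, 0.1]
grip_width: 0.06
grip_force: 0.0
```

Emit:
nudge_tcp --pt "0 0 0 0" --pt "0 0 0 0" --pt "0 0 0 0" --pt "0 0 0 0" --pt "0 0 0 0" --pt "0 0 0 0" --pt "0 0 0 0" --jaw 0.01 --squeeze 20

```text
time: 20.03
position: [0.5282, -0.3833, 0.1368]
tool_rot: [0.871, 0.492, -0.0, -0.0]
ft_force: [-0.6, 0.8, 1.6]
grip_width: 0.0249
grip_force: 20.0
```

Emit:
nudge_tcp --pt "0 -0.006 0 0" --pt "0 -0.012 0 0" --pt "0 -0.012 0 0" --pt "0 -0.012 0 0" --pt "0 -0.012 0 0" --pt "0 -0.012 0 0" --pt "0 -0.012 0 0" --pt "0 -0.008 0 0" --pt "0 -0.004 0 0" --pt "0 -0.002 0 0" --pt "0 0 0 0" --pt "0 0 0 0"

```text
time: 21.03
position: [0.4492, -0.3354, 0.1367]
tool_rot: [0.871, 0.492, -0.0, -0.001]
ft_force: [0.8, 1.6, 4.7]
grip_width: 0.0252
grip_force: 20.0
```

Emit:
nudge_tcp --pt "0 -0.002 0 0" --pt "0 -0.002 0 0" --pt "0 0 0 0"

```text
time: 21.28
position: [0.4465, -0.3337, 0.1367]
tool_rot: [0.871, 0.492, 0.0, 0.0]
ft_force: [3.0, 2.0, 2.6]
grip_width: 0.025
grip_force: 20.0
```

Emit:
nudge_tcp --pt "0 -0.001 0 0" --pt "0 -0.001 0 0" --pt "0 0 0 0"

```text
time: 21.53
position: [0.4445, -0.3326, 0.1367]
tool_rot: [0.871, 0.492, 0.0, 0.0]
ft_force: [3.4, 2.8, 3.7]
grip_width: 0.025
grip_force: 20.0
```

Emit:
nudge_tcp --pt "0 -0.001 0 0" --pt "0 0 0 0" --pt "0 0 0 0"

```text
time: 21.78
position: [0.4436, -0.332, 0.1367]
tool_rot: [0.871, 0.492, 0.0, -0.0]
ft_force: [4.1, 3.6, 5.1]
grip_width: 0.025
grip_force: 20.0
```

Emit:
nudge_tcp --pt "0 -0.001 0 0" --pt "0 0 0 0" --pt "0 0 0 0"

```text
time: 22.03
position: [0.4433, -0.3319, 0.1367]
tool_rot: [0.871, 0.491, 0.001, 0.001]
ft_force: [5.1, 3.5, 3.8]
grip_width: 0.0252
grip_force: 20.0
```

Emit:
nudge_tcp --pt "0 -0.001 0 0" --pt "0 0 0 0" --pt "0 0 0 0"

```text
time: 22.28
position: [0.4433, -0.3319, 0.1367]
tool_rot: [0.871, 0.491, 0.001, 0.001]
ft_force: [6.2, 3.4, 1.1]
grip_width: 0.0249
grip_force: 20.0
```

Emit:
nudge_tcp --pt "0 -0.001 0 0" --pt "0 0 0 0" --pt "0 0 0 0"

```text
time: 22.53
position: [0.4433, -0.3319, 0.1368]
tool_rot: [0.871, 0.491, 0.002, 0.002]
ft_force: [9.4, 1.6, 0.5]
grip_width: 0.0252
grip_force: 20.0
```

The lid is hard against its stop. Release and retreat.

Emit:
nudge_tcp --pt "0 0 0 0" --pt "0 0 0 0" --pt "0 0 0 0" --pt "0 0 0 0" --pt "0 0 0 0" --jaw 0.06

```text
time: 22.95
position: [0.44, -0.3307, 0.1362]
tool_rot: [0.871, 0.492, -0.001, -0.001]
ft_force: [-0.6, 0.3, -0.3]
grip_width: 0.0508
grip_force: 0.0
```

Emit:
nudge_tcp --pt "0 0 -0.02 0" --pt "0 0 -0.04 0" --pt "0 0 -0.04 0" --pt "0 0 -0.04 0" --pt "0 0 -0.02 0" --pt "0 0 0 0" --pt "0 0 0 0"

```text
time: 23.53
position: [0.4408, -0.3311, 0.2977]
tool_rot: [0.871, 0.492, -0.0, 0.001]
ft_force: [0.5, 0.2, -0.9]
grip_width: 0.0602
grip_force: 0.0
```

Run:
```python
from h import *
c=cam("wrist");cv2.imwrite("pics/end.png",c["img"][...,::-1])
h=cv2.cvtColor(c["img"],cv2.COLOR_RGB2HSV)[180:245,230:320].astype(int)
m=((h[...,0]<16)&(h[...,1]>130)&(h[...,2]>90)).astype(np.uint8)
n,l,st,ce=cv2.connectedComponentsWithStats(m);i=1+np.argmax(st[1:,4]);u=ce[i]+[230,180]
k=plane(c,*u,.147,True); y=-.544; d=k[:2]-[.4874,-.3584]
print(st[i],k,'caddy x',d@[np.cos(y),np.sin(y)],'y',d@[-np.sin(y),np.cos(y)])
# bystanders: compare top-view patches with the start
T=cam("top")["img"].astype(int); T0=cv2.imread("pics/top0.png")[...,::-1].astype(int)
for nme,(x0,y0,x1,y1) in dict(carrot=(292,165,316,190),matches=(336,222,362,238),clip=(110,208,155,245)).items(): print(nme,abs(T-T0)[y0:y1,x0:x1].mean())
```

```text
[ 35   8  25  25 467] [ 0.44457567 -0.33073056  0.147     ] caddy x -0.05096310910594974 y 0.0015109536686673981
carrot 4.056666666666667
matches 45.15625
clip 6.654254254254254
```

Knob sits at caddy x = -51 mm, so the lid is closed within measurement error. The matches patch differs, probably the arm in view, so I'll check it in the wrist view.

Run:
```python
from h import *
def red(c,z):
    g=cv2.cvtColor(c["img"],cv2.COLOR_RGB2HSV).astype(int)
    m=(((g[...,0]<6)|(g[...,0]>174))&(g[...,1]>150)&(g[...,2]>110)).astype(np.uint8)
    n,l,st,ce=cv2.connectedComponentsWithStats(m)
    return [(st[i,4],plane(c,*ce[i],z,True).round(4)[:2]) for i in range(1,n) if 80<st[i,4]<1200]
for c in(np.load("w1.npy",allow_pickle=True).item(),cam("wrist")): print(red(c,.016))
```

```text
[(np.int32(534), array([ 0.781 , -0.1924])), (np.int32(385), array([ 0.7607, -0.2713])), (np.int32(219), array([ 0.3834, -0.1885]))]
[(np.int32(817), array([ 0.6484, -0.1663])), (np.int32(321), array([ 1.0498, -0.2895])), (np.int32(140), array([ 0.9639, -0.2968])), (np.int32(382), array([ 0.3831, -0.1888])), (np.int32(125), array([ 0.8432, -1.3505]))]
```

The matches are unmoved, at (0.383, -0.189) both times.

```bash
python3 -c "
from rig import robot, camrig, order
print(order.hand_in())"
```

```text
the job is handed in; nothing more can be done
None
```

I set the tall jar upright in the deep bay and the short jar on the step, slid the lid closed against its stop by its knob, and handed in at about 24 s; the matches, carrot and clip jar showed no sign of moving.

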